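Brace the phone stand with the dock panel and nip up its lock ring

TASK

The phone stand on the dock swivels loosely. Slide the wooden panel fully home so that its forked edge holds the stand's barrel still, then grip the knurled lock ring and turn it clockwise (seen from above) until it comes up firmly finger-tight, about 0.4 N m, without forcing anything. Leave the panel closed, the ring tight and the stand straight, let go, and leave the other things where they are.

Things in the scene. Friction and masses are not known exactly. Their poses are not given: they have to be found in the camera images.
- dock: white pine dock shelf, 220 (x) by 500 (y) by 52 mm high, fixed; origin at the centre of its underside. Its front (-x) faces the robot. The stand's vertical swivel axis is at x 0, y +30 mm. To the -y side of it the panel runs in a track between two rails (inner faces at x -66 and 66 mm, tops 52 mm up); beyond y 95 mm is a flat deck, 52 mm up, with loose things.
- panel (a joint): sliding wooden panel (128 mm in x, 12 thick, top 50 mm above the table): metres left to go; 0 = home (fork's root on the barrel block, +-1 mm), opens to dock -y, up to 0.115. Slides at 2 to 4 N. Its +y edge is a fork: a 28.6 mm slot with flared lips takes the stand's barrel block (26 in x, 52 mm in y) from about 52 mm before home, straightens it, 0.08 rad play.
- panel_handle (a point): centre of the top of the panel's dark upright handle bar, 40 mm along x, 12 mm along y, 28 mm tall (top 78 mm above the table); can be pushed or pinched across y. At home it is 95 mm to the dock's -y side of the stand's axis.
- stand (a joint): swivel angle (rad) of the cream phone stand (the barrel) about the vertical, counterclockwise from above positive; 0 = straight. It swings almost freely (0.02 N m) until the fork holds it; turning the ring before that only drags the stand round.
- collar (a point): centre of the top of the stand's round cream collar (84 mm across, top 62 mm above the table), on the swivel axis; axes turn with the stand, the dock's at angle 0. The backrest is on +x, 66 mm and more from the axis, up to 112 mm above the table.
- ring_top (a point): top centre of the dark knurled lock ring, 50 mm across, 71 to 101 mm above the table, on the swivel axis; a spindle end stands 7 mm above. Axes are the stand's; the ring's own angle is not given. Clockwise it runs light (0.05 N m) for an unknown 0.15 to 1.05 rad, then bites on rubber: 0.15 N m rising by 5 per rad, less at rest; 0.3 to 0.5 N m is right, over 0.7 too much. A 40 N grip won't slip.
- coin_cup: copper cup, 62 mm across, 60 mm tall, loose on the left deck; origin under its centre. Leave alone.
- tealight: smoked glass tealight holder, 58 mm across, 50 mm tall, loose on the left deck; origin under its centre. Leave alone.
- key_fob: green enamel key fob disc, 38 mm across, 7 mm thick, with a brass tag, loose on the left deck; origin under the disc. Leave alone.
- phone: black phone, 148 by 72 by 9 mm, flat on the table; origin under its centre. Leave alone.
- glasses_case: blue spectacle case, 155 by 60 by 42 mm, on the table; origin under its centre. Leave alone.
- wood_bowl: dark wooden bowl, 120 mm across, 45 mm tall, on the table; origin under its centre. Leave alone.
- cream_bottle: white bottle with a green cap, 48 mm across, 120 mm tall, on the table; origin under its centre. Leave alone.

How it is judged (in metres and radians):
On the way, in this order (a step that is already met when the one before it is completed fails the run):
1. the panel is fully home (within 3 mm) with the stand straight in its fork (within 0.12 rad) (value of joint panel below 0.003 m and value of joint stand between -0.12 and 0.12 rad), for 0.2 s.
2. the gripped ring is firm: it presses the barrel against the fork that holds it still with 8 to 28 N, the panel not being pushed (value of joint panel below 0.003 m and contact force between the fingers and ring above 4 N and contact force between the fingers and panel below 1 N and contact force between panel and stand between 8 and 28 N), for 0.3 s.
At the end, for the whole second after the job is handed in: The panel is within 3 mm of fully home and the stand straight in the fork (between 0.12 rad clockwise, where tightening takes it, and 0.03 rad counterclockwise, so the ring has not been backed off); everything is let go (value of joint panel below 0.003 m and value of joint stand between -0.12 and 0.03 rad); the robot touches nothing.
It fails at once if the stand is swung more than 0.3 rad round (value of joint stand above 0.3 rad or value of joint stand below -0.3 rad).
It fails at once if a bystander is moved more than 20 mm (distance of any of coin_cup, tealight, key_fob, phone, glasses_case, wood_bowl, cream_bottle from where it was at the start of the episode above 0.02 m).
It fails at once if the fork is forced: panel and stand press on each other with more than 40 N (contact force between panel and stand above 40 N).
It fails at once if the ring is overtightened: while it is gripped, barrel and fork press on each other with more than 28 N (contact force between the fingers and ring above 4 N and contact force between panel and stand above 28 N).
It also fails if it takes over 58 s, if anything falls off the work surface, if the arm or the gripper's body presses on something with over 40 N, if the wrist force passes 120 N, or if a joint passes its speed limit or range.

ROBOT

A 6-joint arm with a two-finger parallel gripper is mounted at the origin on the work surface. World frame = base frame: x ahead of the robot, y to its left, z up, the work surface at z = 0. Lengths are in mm, angles in rad, forces in N, time in s.
With the tool pointing down it reaches from about 350 to 875 mm from the base axis. Payload 4.2 kg.
Tool frame: the origin (TCP) lies midway between the tips of the shut fingers; the grasp point (between the pads) lies 19 mm behind it; z points along the fingers, y is the direction in which the jaws open and shut (so a half turn about z gives the same grasp; the last joint's range is limited). The gripper opens to 85 mm and grips with 20 to 120 N. Pads are 22 mm wide; open, the fingers measure 114 mm over their backs; the gripper's body (76 mm by 85 mm) begins 54 mm behind the grasp point. The pads swing forward as they close: fully open they stand 13 mm farther back than shut.
Start: joints at [-0.904, 0.385, 0.008, 0, -1.194, -0.259], TCP at [247.882, -573.719, 231.312] pointing down, gripper open.
Joint ranges: [-3.14, 3.14], [-1.21, 2.06], [-1.07, 1.41], [-3.16, 2.05], [-2.99, -0.16], [-3.1, 3.1]. Speed limits (rad/s): [2.79, 2.79, 3.14, 3.14, 3.14, 3.14].

INTERFACE

Orientations are given as a unit quaternion [x, y, z, w].
In Python, from bench import arm gives the robot as it stands.
- The arm moves only by the tool servo_tool, never from a script. Its argument "rows" is a list of rows, each an object of numbers: "fingers": the finger opening in cm, from 0 to 8.54; "x", "y", "z": the shift along the tool's x, y, z in cm; "turn": the turn about the tool's z in degrees. A call has 1 to 10 rows; each row shifts and turns the commanded pose from where the row before left it, along the tool's axes as they then stand; what a row does not reach is not made up. A row lasts 1/12 s, in which the tool goes at most 41.7 mm and 7.16 degrees, less where a joint would pass 70% of its speed; a pose out of reach is approached as far as the arm can. A call is refused whole if a number of a shift passes 4.17 or a number of a turn 7.16, either way. A call with a gripper value outside its range is refused whole. The fingers move at their own pace and stop on an object; the grip force is fixed at half the most. Time passes only in rows, so rows that do not move let the fingers close. It gives the time, the measured TCP pose, the force and the opening at its end, in the units of the state.
- arm.read_state(): the state, without advancing time (a new reading comes with each control period).
- arm.get_image(name): name is "scene" or "top" or "wrist"; returns (picture, depth): 384x512x3 uint8, red, green, blue; 384x512 float32, mm along the optical axis (not along the pixel's ray), 0 where there is no reading.
- arm.camera_model(name): a dict with "fx", "fy", "cx", "cy" (pixels), "pose" (4x4, takes a point from camera to world coordinates). Camera axes: x right, y down, z forward; pixel columns grow to the right and rows downward; lengths in mm; the calibration is good to about 2 mm. A picture is of the moment at which its call begins: read the wrist's pose just before it. camera_model takes no time and is no camera call; for the wrist camera it gives the pose at the moment of the call.
- arm.job_done(): hands the job in, once; it reports no verdict.
The state is a dict: "clock": time; "joints": joint angles; "joint_vel": joint speeds; "joint_efforts": joint torques, N m; "position": TCP position; "ee_rot": TCP orientation; "contact_force": force on the tool from outside, world axes, zero at the start; "wrist_torque": the same for the moment, N m; "gripper_width": finger opening in mm.
Only numpy, scipy, OpenCV 4.12 (cv2) and the standard library are available. Lean on these libraries where they do the work, as an engineer would, in place of code of your own. Each camera call takes 0.05 s, during which the arm holds its last target.

## Working session

There is one attempt and no reset: what is moved stays moved. The work goes in short steps, Python scripts to look and compute and a tool call to move; the robot and the scene stay as the last step left them, time stands still between calls to the robot, and variables do not carry over. Pictures are saved under pics/ and viewed, and the job is handed in when it is done.

Besides the shell and the picture viewer there is one more tool, called after "Call:" as name(argument=value, ...) on one line, values as JSON. servo_tool: Moves the arm, as the interface text tells. Its arguments: {"type":"object","properties":{"rows":{"type":"array","items":{"type":"object","properties":{"fingers":{"type":"number"},"x":{"type":"number"},"y":{"type":"number"},"z":{"type":"number"},"turn":{"type":"number"}}}}},"required":["rows"]}

```bash
ls; mkdir -p pics
cat > h.py <<'E'
from bench import arm
import numpy as np, cv2
def grab(n,tag):
    m=arm.camera_model(n); im,d=arm.get_image(n)
    cv2.imwrite(f'pics/{tag}.png',im[:,:,::-1]); np.savez(f'pics/{tag}.npz',im=im,d=d,pose=np.array(m['pose']),k=[m['fx'],m['fy'],m['cx'],m['cy']])
    return im,d,m
def load(tag):
    z=np.load(f'pics/{tag}.npz'); return z['im'],z['d'],z['pose'],z['k']
def ray(u,v,P,k,zp):
    d=P[:3,:3]@np.array([(u-k[2])/k[0],(v-k[3])/k[1],1.]); o=P[:3,3]
    return o+d*(zp-o[2])/d[2]
def pts(tag):
    im,d,P,k=load(tag); v,u=np.mgrid[:384,:512]
    c=np.stack([(u-k[2])/k[0]*d,(v-k[3])/k[1]*d,d],-1)
    return im,c@P[:3,:3].T+P[:3,3],d
E
python3 - <<'E'
from h import *
for n in('scene','top'): grab(n,n+'0'); 
m=arm.camera_model('top'); print(m); s=arm.read_state(); print(s)
E
```

```text
pics
{'fx': 409.37849122878146, 'fy': 409.37849122878146, 'cx': 249.10489633358105, 'cy': 189.735725573615, 'pose': array([[ 1.25431263e-02, -9.92522521e-01,  1.21415466e-01,
         3.64892495e+02],
       [-9.99793027e-01, -1.05035874e-02,  1.74235062e-02,
        -6.39007131e+00],
       [-1.60179244e-02, -1.21608882e-01, -9.92448843e-01,
         1.23845531e+03],
       [ 0.00000000e+00,  0.00000000e+00,  0.00000000e+00,
         1.00000000e+00]])}
{'clock': 0.1, 'joints': array([-9.04375618e-01,  3.85518415e-01,  6.76310586e-03, -4.31594778e-04,
       -1.19396185e+00, -2.58615559e-01]), 'joint_vel': array([-0.00110589, -0.00156165,  0.00165002,  0.00114219,  0.00174707,
        0.00084956]), 'joint_efforts': array([-9.41143990e-04, -3.93318379e+01,  1.88929653e+01,  4.19782788e+00,
       -2.59637724e-03,  4.80205784e-06]), 'position': array([ 247.69813203, -573.26830548,  230.3082992 ]), 'ee_rot': array([-2.02414541e-01,  9.79299439e-01,  9.49005338e-04, -2.49035399e-04]), 'contact_force': array([-0.57222866, -0.09115197, -1.1484586 ]), 'wrist_torque': array([-0.00507555,  0.00098688, -0.04973924]), 'gripper_width': 85.59469164861093}
```

View pics/scene0.png

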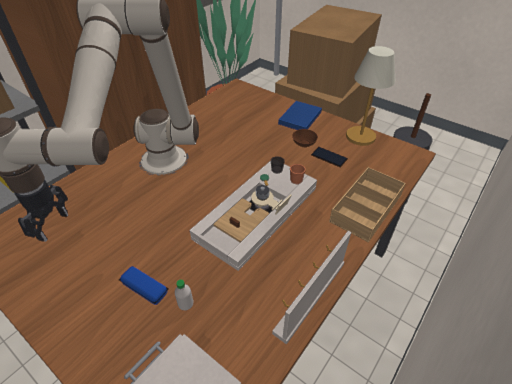

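View pics/top0.png

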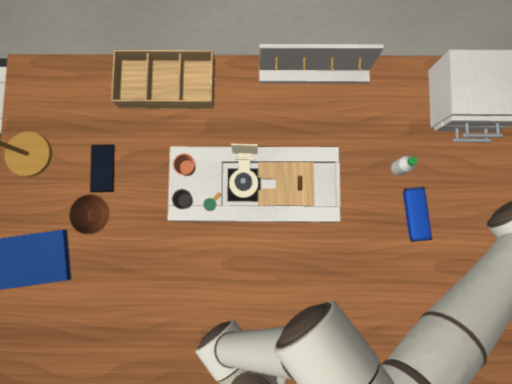

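The top view shows the dock at columns 168–340, rows 147–221. The ring is near (243,182), the handle near (300,183), and the loose things sit on the deck at columns 175–215. I'll zoom in and measure next.

Run:
```python
from h import *
im,X,d=pts('top0'); _,_,P,k=load('top0')
c=im[135:235,160:350]; cv2.imwrite('pics/topz.png',cv2.resize(c,None,fx=4,fy=4,interpolation=cv2.INTER_CUBIC)[:,:,::-1])
hsv=cv2.cvtColor(im,cv2.COLOR_RGB2HSV)
roi=np.zeros(d.shape,bool); roi[135:235,160:350]=1
Z=X[...,2]
# dock edges: points 48..56 high
m=(roi&(abs(Z-52)<4)).astype(np.uint8)
m=(roi&(Z>30)).astype(np.uint8)
cs,_=cv2.findContours(m,0,2); cc=max(cs,key=cv2.contourArea); 
w=np.array([ray(u,v,P,k,52)[:2] for u,v in cc[:,0]],np.float32); r=cv2.minAreaRect(w);print('dock',r)
# handle
m=(roi&(Z>68)&(Z<90)); m[:,:280]=0
v,u=np.nonzero(m); w=np.array([ray(a,b,P,k,78)[:2] for a,b in zip(u,v)],np.float32)
print('handle',len(u),w.mean(0),cv2.minAreaRect(w),np.median(Z[m]))
# dark handle
m=roi&(hsv[...,2]<90); m[:,:285]=0; m[:,315:]=0
v,u=np.nonzero(m);print('dark',len(u),u.mean(),v.mean(),ray(u.mean(),v.mean(),P,k,74))
# ring
m=roi&(Z>92)&(Z<112); m[:,:225]=0;m[:,265:]=0
v,u=np.nonzero(m);print(u.min(),u.max(),v.min(),v.max());
m=roi&(Z>92)&(Z<112); m[:,:225]=0;m[:,265:]=0; m[:165]=0
v,u=np.nonzero(m);w=np.array([ray(a,b,P,k,101)[:2] for a,b in zip(u,v)],np.float32);print('ring',len(u),w.mean(0),cv2.minEnclosingCircle(w))
# collar cream
m=roi&(Z>56)&(Z<67);m[:165]=0;m[:,:220]=0;m[:,265:]=0
v,u=np.nonzero(m);w=np.array([ray(a,b,P,k,62)[:2] for a,b in zip(u,v)],np.float32);print('collar',len(u),w.mean(0),cv2.minEnclosingCircle(w))
```

```text
dock ((534.5283813476562, 0.4344329833984375), (229.6571807861328, 500.27105712890625), 0.1467425376176834)
handle 63 [ 530.7802  -131.88646] ((530.7078857421875, -131.1533966064453), (11.423144340515137, 40.472328186035156), 89.82030487060547) 77.64604831149109
dark 2 299.5 189.0 [ 510.99757322 -130.11304599   74.        ]
232 257 143 189
ring 252 [529.6127    30.345934] ((529.0517578125, 31.100231170654297), 25.75126838684082)
collar 464 [523.2789    31.811165] ((502.62957763671875, 41.06321334838867), 97.92961883544922)
```

View pics/topz.png

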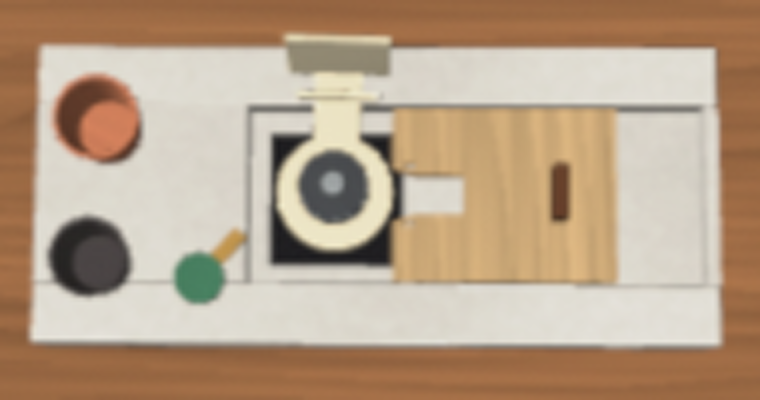

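Measurements:

| Item | Value |
|---|---|
| Swivel axis | about (530, 30.5) |
| Handle | (530.7, -131.5), top at z 77.6; 162 mm from the axis, so the panel is about 67 mm from home |
| Dock | 500 mm long, yaw about 0 |

I'll turn the jaws along world y, shut them, and travel to behind the handle.

Call:
servo_tool(rows=[{"turn": 5.85, "fingers": 0}, {"turn": 5.85, "fingers": 0}, {"turn": 5.85, "fingers": 0}, {"turn": 5.85, "fingers": 0}, {"x": -2.5, "y": 2.5}, {"x": -2.5, "y": 2.5}, {"x": -2.5, "y": 2.5}, {"x": -2.5, "y": 2.5}, {"x": -2.5, "y": 2.5}, {"x": -2.5, "y": 2.5}])

```text
invalid input at $.rows[0]: expected keys fingers, x, y, z, turn
```

Call:
servo_tool(rows=[{"x": 0, "y": 0, "z": 0, "turn": 5.85, "fingers": 0}, {"x": 0, "y": 0, "z": 0, "turn": 5.85, "fingers": 0}, {"x": 0, "y": 0, "z": 0, "turn": 5.85, "fingers": 0}, {"x": 0, "y": 0, "z": 0, "turn": 5.85, "fingers": 0}, {"x": -2.5, "y": 2.5, "z": 0, "turn": 0, "fingers": 0}, {"x": -2.5, "y": 2.5, "z": 0, "turn": 0, "fingers": 0}, {"x": -2.5, "y": 2.5, "z": 0, "turn": 0, "fingers": 0}, {"x": -2.5, "y": 2.5, "z": 0, "turn": 0, "fingers": 0}, {"x": -2.5, "y": 2.5, "z": 0, "turn": 0, "fingers": 0}, {"x": -2.5, "y": 2.5, "z": 0, "turn": 0, "fingers": 0}])

```text
clock: 0.93
position: [398.7, -422.3, 230.9]
ee_rot: [0.0, 1.0, 0.0, -0.0]
contact_force: [0.1, -0.9, 0.0]
gripper_width: 0.3
```

Call:
servo_tool(rows=[{"x": -1.9, "y": 3.45, "z": 0, "turn": 0, "fingers": 0}, {"x": -1.9, "y": 3.45, "z": 0, "turn": 0, "fingers": 0}, {"x": -1.9, "y": 3.45, "z": 0, "turn": 0, "fingers": 0}, {"x": -1.9, "y": 3.45, "z": 0, "turn": 0, "fingers": 0}, {"x": -1.9, "y": 3.45, "z": 0, "turn": 0, "fingers": 0}, {"x": -1.9, "y": 3.45, "z": 0, "turn": 0, "fingers": 0}, {"x": -1.8, "y": 3.45, "z": 0, "turn": 0, "fingers": 0}, {"x": 0, "y": 0, "z": 3.5, "turn": 0, "fingers": 0}, {"x": 0, "y": 0, "z": 3.5, "turn": 0, "fingers": 0}, {"x": 0, "y": 0, "z": 0, "turn": 0, "fingers": 0}])

```text
clock: 1.77
position: [525.4, -180.3, 154.3]
ee_rot: [0.0, 1.0, 0.002, -0.007]
contact_force: [-1.4, -0.2, -1.0]
gripper_width: -0.2
```

Run:
```python
from h import *
im,d,m=grab('wrist','w1')
cv2.imwrite('pics/w1.png',im[:,:,::-1]);print(arm.read_state()['position'])
```

```text
[ 527.44415625 -181.67192864  157.82934386]
```

View pics/w1.png

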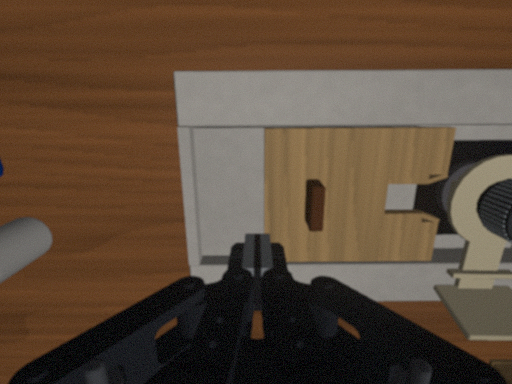

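The wrist view shows the handle at about columns 307–325, rows 180–230, just ahead of the shut fingertips at (258,235). I'll check the handle and stand positions in this second view.

Run:
```python
from h import *
im,X,d=pts('w1'); _,_,P,k=load('w1')
Z=X[...,2]
m=(Z>72)&(Z<84); m[:, :295]=0; m[:,335:]=0; m[:170]=0; m[238:]=0
v,u=np.nonzero(m);print(len(u),u.min(),u.max(),v.min(),v.max())
w=np.array([ray(a,b,P,k,78)[:2] for a,b in zip(u,v)],np.float32);print(cv2.minAreaRect(w),w.mean(0),np.median(Z[m]))
# collar: cream at z 62
hsv=cv2.cvtColor(im,cv2.COLOR_RGB2HSV)
m=(Z>58)&(Z<66)&(np.arange(512)[None]>440)
v,u=np.nonzero(m);w=np.array([ray(a,b,P,k,62)[:2] for a,b in zip(u,v)],np.float32);print(len(u),w[:,0].min(),w[:,0].max(),w[:,1].min(),w[:,1].max())
# backrest top edge from top view
im,X,d=pts('top0'); Z=X[...,2]
m=(Z>100)&(Z<125);m[:, :228]=0;m[:,262:]=0;m[165:]=0
Q=X[m];print('backrest',Q[:,0].min(),Q[:,0].max(),Q[:,1].min(),Q[:,1].max())
t=Q[Q[:,2]>106]; print(len(t),np.polyfit(t[:,1],t[:,0],1),t[:,1].min(),t[:,1].max())
print(arm.read_state()['position'])
```

```text
684 309 325 184 230
((528.128662109375, -130.1736297607422), (40.024478912353516, 12.44339370727539), 0.4705737233161926) [ 528.0942  -130.14644] 76.79686159061043
5055 486.9053 622.2199 -11.277804 67.4106
backrest 625.6428795353071 891.3913279474336 -16.231200283538012 63.68997173176569
66 [ -1.62950347 694.06109055] -16.147369496170423 63.234034656676705
[ 527.44415625 -181.67192864  157.82934386]
```

Call:
servo_tool(rows=[{"x": 0, "y": 0, "z": 3, "turn": 0, "fingers": 0}, {"x": 0, "y": 0, "z": 3, "turn": 0, "fingers": 0}, {"x": 0, "y": 0, "z": 2, "turn": 0, "fingers": 0}, {"x": 0, "y": 0, "z": 1, "turn": 0, "fingers": 0}, {"x": 0, "y": 0, "z": 0, "turn": 0, "fingers": 0}, {"x": 0, "y": 0, "z": 0, "turn": 0, "fingers": 0}, {"x": 0, "y": 0, "z": 0, "turn": 0, "fingers": 0}])

```text
clock: 2.4
position: [531.8, -182.9, 73.5]
ee_rot: [0.0, 1.0, -0.0, 0.002]
contact_force: [0.3, -0.2, 0.3]
gripper_width: -0.3
```

Call:
servo_tool(rows=[{"x": 0.1, "y": 0, "z": 1.4, "turn": 0, "fingers": 0}, {"x": 0, "y": 1.5, "z": 0, "turn": 0, "fingers": 0}, {"x": 0, "y": 0.5, "z": 0, "turn": 0, "fingers": 0}, {"x": 0, "y": 0.5, "z": 0, "turn": 0, "fingers": 0}, {"x": 0, "y": 0.5, "z": 0, "turn": 0, "fingers": 0}, {"x": 0, "y": 0, "z": 0, "turn": 0, "fingers": 0}])

```text
clock: 2.9
position: [529.9, -151.8, 58.3]
ee_rot: [-0.0, 1.0, -0.0, 0.001]
contact_force: [0.1, 0.7, 0.7]
gripper_width: -0.0
```

Call:
servo_tool(rows=[{"x": 0, "y": 0.4, "z": 0, "turn": 0, "fingers": 0}, {"x": 0, "y": 0.4, "z": 0, "turn": 0, "fingers": 0}, {"x": 0, "y": 0.4, "z": 0, "turn": 0, "fingers": 0}, {"x": 0, "y": 0.4, "z": 0, "turn": 0, "fingers": 0}, {"x": 0, "y": 0.4, "z": 0, "turn": 0, "fingers": 0}, {"x": 0, "y": 0, "z": 0, "turn": 0, "fingers": 0}])

```text
clock: 3.4
position: [529.2, -131.6, 57.3]
ee_rot: [0.0, 1.0, 0.0, 0.0]
contact_force: [0.0, -0.1, 0.1]
gripper_width: 0.1
```

Run:
```python
from h import *
im,d,m=grab('top','t1')
c=im[135:235,160:350]; cv2.imwrite('pics/t1z.png',cv2.resize(c,None,fx=4,fy=4,interpolation=cv2.INTER_CUBIC)[:,:,::-1])
im,d,m=grab('wrist','w2');s=arm.read_state();print(s['position'],s['contact_force'])
```

```text
[ 528.68592207 -131.89768199   56.91560016] [-0.95512458 -0.33012263 -0.35788238]
```

View pics/w2.png

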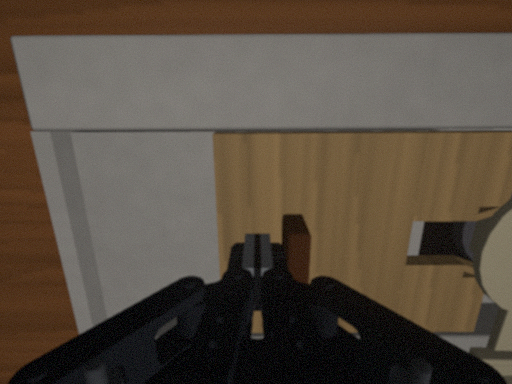

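View pics/t1z.png

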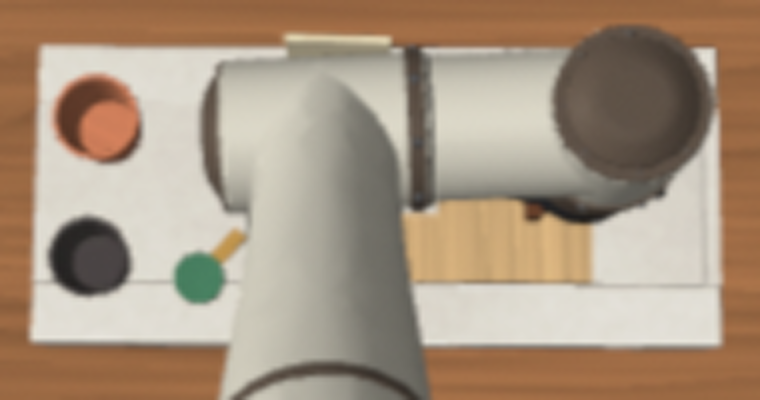

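Call:
servo_tool(rows=[{"x": 0, "y": 0.25, "z": 0, "turn": 0, "fingers": 0}, {"x": 0, "y": 0.25, "z": 0, "turn": 0, "fingers": 0}, {"x": 0, "y": 0.25, "z": 0, "turn": 0, "fingers": 0}, {"x": 0, "y": 0.25, "z": 0, "turn": 0, "fingers": 0}, {"x": 0, "y": 0.25, "z": 0, "turn": 0, "fingers": 0}, {"x": 0, "y": 0.25, "z": 0, "turn": 0, "fingers": 0}])

```text
clock: 4.0
position: [528.6, -117.2, 57.0]
ee_rot: [0.0, 1.0, 0.0, -0.001]
contact_force: [-0.9, -2.4, -1.9]
gripper_width: -0.2
```

Call:
servo_tool(rows=[{"x": 0, "y": 0.25, "z": 0, "turn": 0, "fingers": 0}, {"x": 0, "y": 0.25, "z": 0, "turn": 0, "fingers": 0}, {"x": 0, "y": 0.25, "z": 0, "turn": 0, "fingers": 0}, {"x": 0, "y": 0.25, "z": 0, "turn": 0, "fingers": 0}, {"x": 0, "y": 0.25, "z": 0, "turn": 0, "fingers": 0}, {"x": 0, "y": 0, "z": 0, "turn": 0, "fingers": 0}])

```text
clock: 4.5
position: [529.4, -104.3, 57.5]
ee_rot: [0.0, 1.0, 0.0, 0.0]
contact_force: [0.9, -0.1, -0.7]
gripper_width: -0.2
```

Run:
```python
from h import *
im,d,m=grab('wrist','w3');s=arm.read_state();print(s['position'],s['contact_force'])
```

```text
[ 529.92581298 -104.35983318   57.63721867] [-0.0208825  -0.1679726   1.52233943]
```

View pics/w3.png

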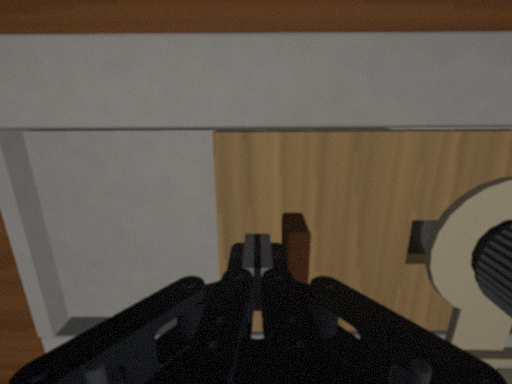

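The panel moves with the fingers (its edge stays at column 215 in the wrist view), and the fork is around the barrel. I'll keep going and slow down near home.

Call:
servo_tool(rows=[{"x": 0, "y": 0.2, "z": 0, "turn": 0, "fingers": 0}, {"x": 0, "y": 0.2, "z": 0, "turn": 0, "fingers": 0}, {"x": 0, "y": 0.2, "z": 0, "turn": 0, "fingers": 0}, {"x": 0, "y": 0.2, "z": 0, "turn": 0, "fingers": 0}, {"x": 0, "y": 0.2, "z": 0, "turn": 0, "fingers": 0}, {"x": 0, "y": 0.2, "z": 0, "turn": 0, "fingers": 0}, {"x": 0, "y": 0.1, "z": 0, "turn": 0, "fingers": 0}, {"x": 0, "y": 0.1, "z": 0, "turn": 0, "fingers": 0}])

```text
clock: 5.22
position: [529.8, -90.7, 57.6]
ee_rot: [0.0, 1.0, 0.0, 0.001]
contact_force: [1.9, -1.5, 1.0]
gripper_width: -0.1
```

Call:
servo_tool(rows=[{"x": 0, "y": 0.1, "z": 0, "turn": 0, "fingers": 0}, {"x": 0, "y": 0.1, "z": 0, "turn": 0, "fingers": 0}])

```text
clock: 5.38
position: [529.4, -88.8, 57.5]
ee_rot: [0.0, 1.0, -0.0, 0.0]
contact_force: [1.1, -2.2, 0.7]
gripper_width: -0.1
```

Call:
servo_tool(rows=[{"x": 0, "y": 0.1, "z": 0, "turn": 0, "fingers": 0}, {"x": 0, "y": 0.1, "z": 0, "turn": 0, "fingers": 0}])

```text
clock: 5.55
position: [529.3, -86.8, 57.4]
ee_rot: [0.0, 1.0, 0.0, 0.0]
contact_force: [0.9, -2.4, 1.6]
gripper_width: -0.0
```

Call:
servo_tool(rows=[{"x": 0, "y": 0.1, "z": 0, "turn": 0, "fingers": 0}])

```text
clock: 5.63
position: [529.2, -85.8, 57.3]
ee_rot: [0.0, 1.0, -0.0, 0.0]
contact_force: [1.6, -1.8, 1.8]
gripper_width: 0.3
```

Call:
servo_tool(rows=[{"x": 0, "y": 0.1, "z": 0, "turn": 0, "fingers": 0}])

```text
clock: 5.72
position: [529.2, -84.8, 57.3]
ee_rot: [0.0, 1.0, -0.0, 0.0]
contact_force: [1.2, -1.2, 1.3]
gripper_width: -0.0
```

Call:
servo_tool(rows=[{"x": 0, "y": 0.1, "z": 0, "turn": 0, "fingers": 0}])

```text
clock: 5.8
position: [529.2, -83.8, 57.3]
ee_rot: [0.0, 1.0, -0.0, 0.0]
contact_force: [2.8, -2.2, 0.8]
gripper_width: -0.2
```

Call:
servo_tool(rows=[{"x": 0, "y": 0.05, "z": 0, "turn": 0, "fingers": 0}])

```text
clock: 5.88
position: [529.2, -83.3, 57.3]
ee_rot: [0.0, 1.0, -0.0, -0.0]
contact_force: [1.5, -1.6, 1.1]
gripper_width: -0.2
```

Run:
```python
from h import *
im,d,m=grab('wrist','w4');s=arm.read_state();print(s['position'],s['contact_force'])
```

```text
[529.09954464 -83.21915194  57.27270404] [ 1.44765475 -1.75628027  1.1626678 ]
```

View pics/w4.png

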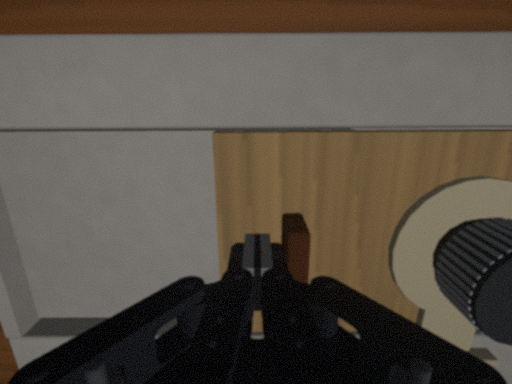

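The fork is closing around the barrel and there's no end stop yet. I'll go on in small steps, watching the y force.

Call:
servo_tool(rows=[{"x": 0, "y": 0.05, "z": 0, "turn": 0, "fingers": 0}, {"x": 0, "y": 0.05, "z": 0, "turn": 0, "fingers": 0}])

```text
clock: 6.1
position: [529.0, -82.4, 57.3]
ee_rot: [0.0, 1.0, -0.0, -0.0]
contact_force: [0.7, -3.1, 0.7]
gripper_width: 0.3
```

Call:
servo_tool(rows=[{"x": 0, "y": 0.05, "z": 0, "turn": 0, "fingers": 0}, {"x": 0, "y": 0.05, "z": 0, "turn": 0, "fingers": 0}])

```text
clock: 6.27
position: [529.0, -82.2, 57.3]
ee_rot: [0.0, 1.0, -0.001, -0.0]
contact_force: [1.2, -7.2, 0.0]
gripper_width: 0.3
```

Call:
servo_tool(rows=[{"x": 0, "y": 0.05, "z": 0, "turn": 0, "fingers": 0}, {"x": 0, "y": 0.05, "z": 0, "turn": 0, "fingers": 0}])

```text
clock: 6.43
position: [529.0, -82.0, 57.3]
ee_rot: [0.0, 1.0, -0.001, -0.0]
contact_force: [2.0, -12.6, -0.1]
gripper_width: 0.1
```

Call:
servo_tool(rows=[{"x": 0, "y": 0.05, "z": 0, "turn": 0, "fingers": 0}])

```text
clock: 6.52
position: [529.0, -81.9, 57.3]
ee_rot: [0.0, 1.0, -0.001, -0.0]
contact_force: [2.8, -13.4, -0.7]
gripper_width: 0.0
```

The position stopped at y -82 (expected -82) while the force climbed past 13 N, so the panel is home. I'll hold briefly, back off, and rise.

Call:
servo_tool(rows=[{"x": 0, "y": 0, "z": 0, "turn": 0, "fingers": 0}, {"x": 0, "y": 0, "z": 0, "turn": 0, "fingers": 0}, {"x": 0, "y": 0, "z": 0, "turn": 0, "fingers": 0}, {"x": 0, "y": -0.5, "z": 0, "turn": 0, "fingers": 0}, {"x": 0, "y": -1.5, "z": 0, "turn": 0, "fingers": 0}, {"x": 0, "y": 0, "z": -3, "turn": 0, "fingers": 0}, {"x": 0, "y": 0, "z": -4, "turn": 0, "fingers": 0}, {"x": 0, "y": 0, "z": -4, "turn": 0, "fingers": 8.5}, {"x": 0, "y": 0, "z": -3, "turn": 0, "fingers": 8.5}, {"x": 0, "y": 0, "z": 0, "turn": 0, "fingers": 8.5}])

```text
clock: 7.35
position: [532.5, -99.7, 204.2]
ee_rot: [-0.0, 1.0, 0.0, 0.006]
contact_force: [-0.2, -0.3, 0.7]
gripper_width: 35.9
```

Call:
servo_tool(rows=[{"x": 0, "y": 2, "z": 0, "turn": 0, "fingers": 8.5}, {"x": 0, "y": 2.5, "z": 0, "turn": 0, "fingers": 8.5}, {"x": 0, "y": 1.5, "z": 0, "turn": 0, "fingers": 8.5}, {"x": 0, "y": 0, "z": 0, "turn": 0, "fingers": 8.5}, {"x": 0, "y": 0, "z": 0, "turn": 0, "fingers": 8.5}, {"x": 0, "y": 0, "z": 0, "turn": 0, "fingers": 8.5}])

```text
clock: 7.85
position: [528.7, -39.9, 196.7]
ee_rot: [0.0, 1.0, 0.0, -0.001]
contact_force: [-0.4, -0.1, -0.9]
gripper_width: 85.1
```

Run:
```python
from h import *
im,d,m=grab('wrist','w5');s=arm.read_state();print(s['position'],s['contact_force'])
```

```text
[528.80171422 -40.22675552 196.86112792] [ 0.19385291 -1.13826215  0.04119933]
```

View pics/w5.png

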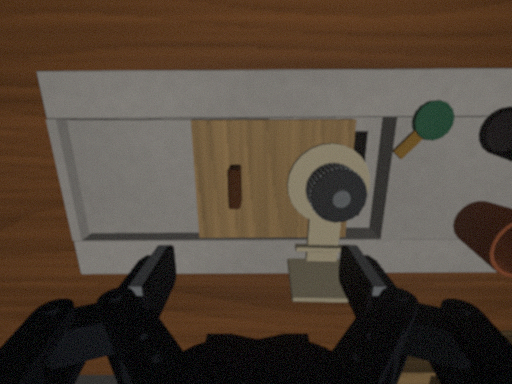

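The panel is closed around the collar: handle at (235,187), ring at (336,193), backrest straight. I'll measure the ring centre and the gap from handle to axis.

Run:
```python
from h import *
im,X,d=pts('w5'); _,_,P,k=load('w5'); Z=X[...,2]
U=np.arange(512)[None]+0*Z; V=np.arange(384)[:,None]+0*Z
def rep(n,m,zp):
    v,u=np.nonzero(m); w=np.array([ray(a,b,P,k,zp)[:2] for a,b in zip(u,v)],np.float32)
    print(n,len(u),np.median(Z[m]),w.min(0),w.max(0),(w.min(0)+w.max(0))/2,cv2.minEnclosingCircle(w))
rep('handle',(Z>72)&(Z<84)&(abs(U-235)<20)&(abs(V-187)<35),78)
rep('ring',(Z>96)&(Z<104.5)&(abs(U-336)<40)&(abs(V-193)<40),101)
rep('spindle',(Z>105)&(Z<114)&(abs(U-336)<40)&(abs(V-193)<40),108)
rep('collar',(Z>58)&(Z<66)&(abs(U-336)<60)&(V<200)&(V>130),62)
m=(Z>100)&(Z<120)&(V>240)&(V<320)&(U>270)&(U<338)
rep('backrest',m,110)
```

```text
handle 504 76.83379985674614 [508.29938  -66.969246] [548.2147  -55.05106] [528.2571   -61.010155] ((528.2755737304688, -61.063926696777344), 20.413930892944336)
ring 2176 99.99840839194445 [502.61087    7.507941] [552.4288   57.79191] [527.51984   32.649925] ((527.9227905273438, 32.61415481567383), 25.531015396118164)
spindle 252 107.03120978237455 [521.0143    25.240639] [536.3781    40.847527] [528.69617   33.044083] ((528.239013671875, 32.992557525634766), 8.287070274353027)
collar 2052 61.027424048293454 [487.19833    -7.8059435] [544.3546   74.74143] [515.7765    33.467743] ((528.1334228515625, 33.22105026245117), 41.714656829833984)
backrest 518 106.56000621270343 [617.9999     -6.9965568] [631.53674  37.56565] [624.7683    15.284547] ((625.3133544921875, 15.284546852111816), 23.134008407592773)
```

The handle is 94 mm from the axis (95 mm nominal), which confirms the panel is home. The axis is about (528.7, 31.8). Next: move over the ring, then descend.

Call:
servo_tool(rows=[{"x": 0, "y": 2.5, "z": 0, "turn": 0, "fingers": 8.5}, {"x": 0, "y": 2.5, "z": 0, "turn": 0, "fingers": 8.5}, {"x": 0, "y": 2.2, "z": 0, "turn": 0, "fingers": 8.5}, {"x": 0, "y": 0, "z": 2.5, "turn": 0, "fingers": 8.5}, {"x": 0, "y": 0, "z": 2.5, "turn": 0, "fingers": 8.5}, {"x": 0, "y": 0, "z": 0, "turn": 0, "fingers": 8.5}, {"x": 0, "y": 0, "z": 0, "turn": 0, "fingers": 8.5}, {"x": 0, "y": 0, "z": 0, "turn": 0, "fingers": 8.5}])

```text
clock: 8.57
position: [530.1, 31.6, 148.4]
ee_rot: [0.001, 1.0, -0.0, 0.001]
contact_force: [0.2, -0.3, 0.9]
gripper_width: 85.0
```

Run:
```python
from h import *
im,d,m=grab('wrist','w6');s=arm.read_state();print(s['position'],s['contact_force'],s['joints'],s['wrist_torque'])
```

```text
[530.37498807  31.76960104 148.78155821] [ 0.31039196 -0.00507564  0.24821894] [ 3.65667817e-01  3.03106042e-01 -3.41236994e-01  7.52169919e-04
 -9.23915653e-01 -1.93801898e+00] [-0.01786255 -0.03493522  0.0382969 ]
```

View pics/w6.png

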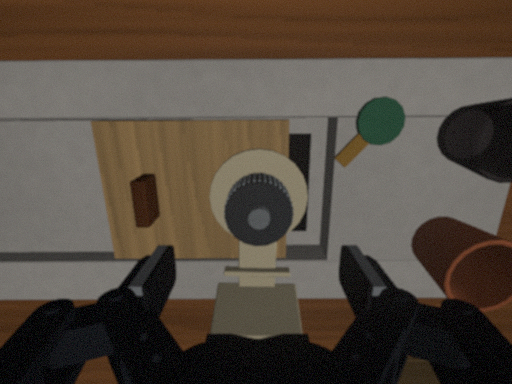

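Run:
```python
from h import *
im,X,d=pts('w6'); _,_,P,k=load('w6'); Z=X[...,2]
U=np.arange(512)[None]+0*Z; V=np.arange(384)[:,None]+0*Z
for n,lo,hi,zp in(('ring',96,104.5,101),('spindle',105,114,108)):
    m=(Z>lo)&(Z<hi)&(abs(U-259)<45)&(V>160)&(V<260); v,u=np.nonzero(m)
    w=np.array([ray(a,b,P,k,zp)[:2] for a,b in zip(u,v)],np.float32); print(n,len(u),cv2.minEnclosingCircle(w))
```

```text
ring 3176 ((527.6036987304688, 33.741485595703125), 25.401073455810547)
spindle 374 ((528.10205078125, 33.62212371826172), 8.015641212463379)
```

Call:
servo_tool(rows=[{"x": 0, "y": 0, "z": 0, "turn": -6, "fingers": 8.5}, {"x": 0, "y": 0, "z": 0, "turn": -6, "fingers": 8.5}, {"x": 0, "y": 0, "z": 0, "turn": -6, "fingers": 8.5}, {"x": 0, "y": 0, "z": 0, "turn": -6, "fingers": 8.5}, {"x": 0, "y": 0, "z": 0, "turn": -6, "fingers": 8.5}, {"x": 0, "y": 0, "z": 0, "turn": 0, "fingers": 8.5}, {"x": 0, "y": 0, "z": 0, "turn": 0, "fingers": 8.5}, {"x": 0, "y": 0, "z": 0, "turn": 0, "fingers": 8.5}])

```text
clock: 9.28
position: [529.7, 32.0, 148.2]
ee_rot: [-0.257, 0.966, 0.0, 0.001]
contact_force: [0.4, 0.2, -0.4]
gripper_width: 85.3
```

Call:
servo_tool(rows=[{"x": 0.07, "y": 0.1, "z": 2.0, "turn": 0, "fingers": 8.5}, {"x": 0, "y": 0, "z": 2.0, "turn": 0, "fingers": 8.5}, {"x": 0, "y": 0, "z": 1.5, "turn": 0, "fingers": 8.5}, {"x": 0, "y": 0, "z": 1.0, "turn": 0, "fingers": 8.5}, {"x": 0, "y": 0, "z": 0.5, "turn": 0, "fingers": 8.5}, {"x": 0, "y": 0, "z": 0.5, "turn": 0, "fingers": 8.5}, {"x": 0, "y": 0, "z": 0, "turn": 0, "fingers": 8.5}, {"x": 0, "y": 0, "z": 0, "turn": 0, "fingers": 8.5}, {"x": 0, "y": 0, "z": 0, "turn": 0, "fingers": 8.5}, {"x": 0, "y": 0, "z": 0, "turn": 0, "fingers": 8.5}])

```text
clock: 10.12
position: [528.7, 32.8, 73.1]
ee_rot: [-0.259, 0.966, 0.0, 0.001]
contact_force: [-0.7, -1.0, -0.2]
gripper_width: 85.3
```

Run:
```python
from h import *
im,d,m=grab('wrist','w7');s=arm.read_state();print(s['position'],s['contact_force'],s['wrist_torque'])
```

```text
[528.5769234   32.78924267  73.00196613] [-0.6294353   0.33428152 -0.56590614] [-0.05263543  0.00633762  0.04268092]
```

View pics/w7.png

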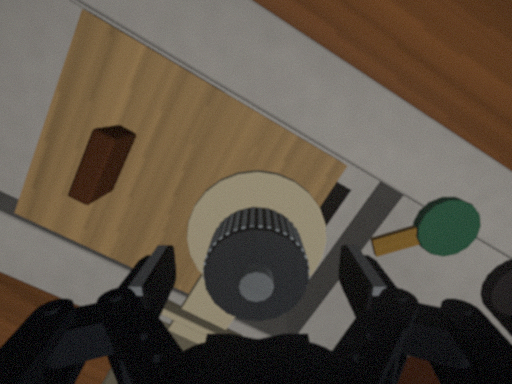

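The ring is centred between the fingers (spindle at column 257, fingers at 175 and 340). I'll lower 3 mm and close.

Call:
servo_tool(rows=[{"x": 0, "y": 0, "z": 0.3, "turn": 0, "fingers": 8.5}, {"x": 0, "y": 0, "z": 0, "turn": 0, "fingers": 5.6}, {"x": 0, "y": 0, "z": 0, "turn": 0, "fingers": 5.6}, {"x": 0, "y": 0, "z": 0, "turn": 0, "fingers": 5.6}, {"x": 0, "y": 0, "z": 0, "turn": 0, "fingers": 5.6}, {"x": 0, "y": 0, "z": 0, "turn": 0, "fingers": 5.6}])

```text
clock: 10.67
position: [528.2, 32.6, 69.3]
ee_rot: [-0.259, 0.966, 0.0, 0.0]
contact_force: [-0.2, -0.3, -0.2]
gripper_width: 55.6
```

Call:
servo_tool(rows=[{"x": 0, "y": 0, "z": 0, "turn": 0, "fingers": 4.5}, {"x": 0, "y": 0, "z": 0, "turn": 0, "fingers": 4.5}, {"x": 0, "y": 0, "z": 0, "turn": 0, "fingers": 4.5}, {"x": 0, "y": 0, "z": 0, "turn": 0, "fingers": 4.5}])

```text
clock: 11.0
position: [528.5, 32.3, 69.8]
ee_rot: [-0.259, 0.966, -0.0, 0.0]
contact_force: [-0.1, -2.8, 3.9]
gripper_width: 48.4
```

```bash
cat > st.py <<'E'
from bench import arm
import numpy as np
np.set_printoptions(precision=3,suppress=True)
s=arm.read_state();print(s['clock'],s['position'],'F',s['contact_force'],'T',s['wrist_torque'],'j6',s['joints'][5],'q',s['ee_rot'],'eff6',s['joint_efforts'][5],s['gripper_width'])
E
python3 st.py
```

```text
11.0 [528.482  32.348  69.775] F [-0.147 -2.801  3.867] T [-0.759 -0.005  0.042] j6 -1.4162014203576287 q [-0.259  0.966 -0.     0.   ] eff6 -0.038635003147646785 48.40508087448751
```

Gripped. The torque bias about z is 0.04 N m. The first 0.15 rad is certain to run light, so I'll take 8° now and then short steps.

Call:
servo_tool(rows=[{"x": 0, "y": 0, "z": 0, "turn": 2, "fingers": 4.5}, {"x": 0, "y": 0, "z": 0, "turn": 2, "fingers": 4.5}, {"x": 0, "y": 0, "z": 0, "turn": 2, "fingers": 4.5}, {"x": 0, "y": 0, "z": 0, "turn": 2, "fingers": 4.5}])

```text
clock: 11.33
position: [528.5, 32.5, 69.8]
ee_rot: [-0.19, 0.982, -0.0, 0.0]
contact_force: [0.8, -1.9, 4.5]
gripper_width: 48.8
```

```bash
python3 st.py
```

```text
11.3333 [528.459  32.466  69.802] F [ 0.799 -1.941  4.494] T [-0.626  0.099  0.035] j6 -1.5575472248207647 q [-0.19   0.982 -0.     0.   ] eff6 0.22628294304013252 48.844032524957555
```

Call:
servo_tool(rows=[{"x": 0, "y": 0, "z": 0, "turn": 1.5, "fingers": 4.5}, {"x": 0, "y": 0, "z": 0, "turn": 1.5, "fingers": 4.5}])

```text
clock: 11.5
position: [528.4, 32.5, 69.8]
ee_rot: [-0.164, 0.986, -0.0, 0.0]
contact_force: [0.1, -1.8, 4.2]
gripper_width: 48.5
```

```bash
python3 st.py
```

```text
11.5 [528.43   32.492  69.779] F [ 0.12  -1.795  4.238] T [-0.528  0.141  0.069] j6 -1.6095167394319074 q [-0.164  0.986 -0.     0.   ] eff6 0.15363451559096575 48.546810584201744
```

Call:
servo_tool(rows=[{"x": 0, "y": 0, "z": 0, "turn": 1.5, "fingers": 4.5}, {"x": 0, "y": 0, "z": 0, "turn": 1.5, "fingers": 4.5}])

```text
clock: 11.67
position: [528.4, 32.5, 69.8]
ee_rot: [-0.138, 0.99, -0.0, 0.0]
contact_force: [-0.6, -3.0, 5.1]
gripper_width: 48.2
```

```bash
python3 st.py
```

```text
11.6667 [528.429  32.542  69.767] F [-0.554 -2.95   5.125] T [-0.471  0.075  0.033] j6 -1.661840599186772 q [-0.138  0.99  -0.     0.   ] eff6 0.15751934610307217 48.21397388226085
```

Call:
servo_tool(rows=[{"x": 0, "y": 0, "z": 0, "turn": 1.5, "fingers": 4.5}, {"x": 0, "y": 0, "z": 0, "turn": 1.5, "fingers": 4.5}])

```text
clock: 11.83
position: [528.4, 32.6, 69.8]
ee_rot: [-0.112, 0.994, -0.0, 0.0]
contact_force: [-0.2, -2.2, 4.1]
gripper_width: 48.5
```

```bash
python3 st.py
```

```text
11.8333 [528.446  32.573  69.773] F [-0.157 -2.223  4.075] T [-0.466  0.148  0.054] j6 -1.7142155593546917 q [-0.112  0.994 -0.     0.   ] eff6 0.15737266279757023 48.45524449132641
```

Call:
servo_tool(rows=[{"x": 0, "y": 0, "z": 0, "turn": 1.5, "fingers": 4.5}, {"x": 0, "y": 0, "z": 0, "turn": 1.5, "fingers": 4.5}])

```text
clock: 12.0
position: [528.4, 32.6, 69.8]
ee_rot: [-0.086, 0.996, 0.0, 0.0]
contact_force: [0.1, -1.9, 4.5]
gripper_width: 48.3
```

```bash
python3 st.py
```

```text
12.0 [528.416  32.646  69.778] F [ 0.057 -1.879  4.499] T [-0.363  0.071  0.064] j6 -1.7665342703166211 q [-0.086  0.996  0.     0.   ] eff6 0.15724324621260166 48.342595717747734
```

Call:
servo_tool(rows=[{"x": 0, "y": 0, "z": 0, "turn": 1.5, "fingers": 4.5}, {"x": 0, "y": 0, "z": 0, "turn": 1.5, "fingers": 4.5}])

```text
clock: 12.17
position: [528.4, 32.7, 69.8]
ee_rot: [-0.06, 0.998, 0.0, 0.0]
contact_force: [-0.0, -1.7, 4.6]
gripper_width: 48.2
```

```bash
python3 st.py
```

```text
12.1667 [528.434  32.66   69.773] F [-0.031 -1.675  4.646] T [-0.337  0.161  0.022] j6 -1.8188701086570689 q [-0.06   0.998  0.     0.   ] eff6 0.15709944069385529 48.20888551739841
```

Call:
servo_tool(rows=[{"x": 0, "y": 0, "z": 0, "turn": 1.5, "fingers": 4.5}, {"x": 0, "y": 0, "z": 0, "turn": 1.5, "fingers": 4.5}])

```text
clock: 12.33
position: [528.4, 32.7, 69.8]
ee_rot: [-0.034, 0.999, 0.0, 0.0]
contact_force: [0.8, -2.1, 4.5]
gripper_width: 48.7
```

```bash
python3 st.py
```

```text
12.3333 [528.443  32.731  69.772] F [ 0.761 -2.073  4.467] T [-0.304  0.14   0.094] j6 -1.8712518571360666 q [-0.034  0.999  0.     0.   ] eff6 0.15694904141128063 48.65867340278258
```

Call:
servo_tool(rows=[{"x": 0, "y": 0, "z": 0, "turn": 1.5, "fingers": 4.5}, {"x": 0, "y": 0, "z": 0, "turn": 1.5, "fingers": 4.5}])

```text
clock: 12.5
position: [528.4, 32.7, 69.8]
ee_rot: [-0.008, 1.0, 0.0, 0.0]
contact_force: [0.2, -1.7, 4.3]
gripper_width: 48.4
```

```bash
python3 st.py
```

```text
12.5 [528.445  32.75   69.789] F [ 0.249 -1.689  4.308] T [-0.304  0.195  0.074] j6 -1.923657604702845 q [-0.008  1.     0.     0.   ] eff6 0.15683648642152548 48.37094179916296
```

Call:
servo_tool(rows=[{"x": 0, "y": 0, "z": 0, "turn": 1.5, "fingers": 4.5}, {"x": 0, "y": 0, "z": 0, "turn": 1.5, "fingers": 4.5}])

```text
clock: 12.67
position: [528.4, 32.8, 69.8]
ee_rot: [0.018, 1.0, 0.0, 0.0]
contact_force: [-0.7, -0.9, 5.4]
gripper_width: 48.5
```

```bash
python3 st.py
```

```text
12.6667 [528.436  32.783  69.765] F [-0.748 -0.887  5.374] T [-0.258  0.152  0.013] j6 -1.9760039383406547 q [0.018 1.    0.    0.   ] eff6 0.15669075306504965 48.472147837991976
```

Call:
servo_tool(rows=[{"x": 0, "y": 0, "z": 0, "turn": 1.5, "fingers": 4.5}, {"x": 0, "y": 0, "z": 0, "turn": 1.5, "fingers": 4.5}])

```text
clock: 12.83
position: [528.5, 32.8, 69.8]
ee_rot: [0.044, 0.999, 0.0, 0.0]
contact_force: [-1.0, -1.5, 3.8]
gripper_width: 48.6
```

```bash
python3 st.py
```

```text
12.8333 [528.499  32.836  69.801] F [-0.99  -1.5    3.827] T [-0.122  0.089  0.041] j6 -2.02834174569078 q [0.044 0.999 0.    0.   ] eff6 0.15656255185604095 48.56478867597446
```

Call:
servo_tool(rows=[{"x": 0, "y": 0, "z": 0, "turn": 1.5, "fingers": 4.5}, {"x": 0, "y": 0, "z": 0, "turn": 1.5, "fingers": 4.5}])

```text
clock: 13.0
position: [528.5, 32.8, 69.8]
ee_rot: [0.07, 0.998, 0.0, 0.0]
contact_force: [-0.8, -0.6, 3.5]
gripper_width: 48.7
```

```bash
python3 st.py
```

```text
13.0 [528.487  32.847  69.774] F [-0.809 -0.634  3.453] T [-0.167  0.116  0.199] j6 -2.080467541336395 q [0.07  0.998 0.    0.   ] eff6 0.007731005607638508 48.69364711709522
```

It has bitten: Tz is 0.20 and the joint effort shifted by the same 0.15. From here I'll take 1° steps.

Call:
servo_tool(rows=[{"x": 0, "y": 0, "z": 0, "turn": 0.5, "fingers": 4.5}, {"x": 0, "y": 0, "z": 0, "turn": 0.5, "fingers": 4.5}])

```text
clock: 13.17
position: [528.6, 32.9, 69.8]
ee_rot: [0.078, 0.997, 0.0, 0.001]
contact_force: [-1.6, -0.3, 5.3]
gripper_width: 48.8
```

```bash
python3 st.py
```

```text
13.1667 [528.566  32.894  69.779] F [-1.629 -0.327  5.347] T [0.009 0.184 0.248] j6 -2.096670663601172 q [0.078 0.997 0.    0.001] eff6 -0.1929441187530756 48.78379077355968
```

Call:
servo_tool(rows=[{"x": 0, "y": 0, "z": 0, "turn": 0.5, "fingers": 4.5}, {"x": 0, "y": 0, "z": 0, "turn": 0.5, "fingers": 4.5}])

```text
clock: 13.33
position: [528.6, 32.9, 69.7]
ee_rot: [0.087, 0.996, 0.0, 0.001]
contact_force: [-0.3, -0.2, 5.3]
gripper_width: 48.8
```

```bash
python3 st.py
```

```text
13.3333 [528.556  32.859  69.741] F [-0.338 -0.188  5.268] T [0.006 0.25  0.354] j6 -2.1139905421641143 q [0.087 0.996 0.    0.001] eff6 -0.2598966658115387 48.814970744239645
```

Call:
servo_tool(rows=[{"x": 0, "y": 0, "z": 0, "turn": 0.4, "fingers": 4.5}, {"x": 0, "y": 0, "z": 0, "turn": 0.4, "fingers": 4.5}])

```text
clock: 13.5
position: [528.6, 32.9, 69.7]
ee_rot: [0.094, 0.996, 0.0, 0.001]
contact_force: [-0.5, -0.5, 4.9]
gripper_width: 48.6
```

```bash
python3 st.py
```

```text
13.5 [528.595  32.886  69.747] F [-0.546 -0.469  4.911] T [0.026 0.249 0.388] j6 -2.127644225784333 q [0.094 0.996 0.    0.001] eff6 -0.3297631535679102 48.623630865124795
```

Call:
servo_tool(rows=[{"x": 0, "y": 0, "z": 0, "turn": 0, "fingers": 4.5}, {"x": 0, "y": 0, "z": 0, "turn": 0, "fingers": 4.5}, {"x": 0, "y": 0, "z": 0, "turn": 0, "fingers": 4.5}])

```text
clock: 13.75
position: [528.6, 32.9, 69.8]
ee_rot: [0.094, 0.996, 0.0, 0.001]
contact_force: [-0.6, -0.6, 5.4]
gripper_width: 48.7
```

```bash
python3 st.py
```

```text
13.75 [528.586  32.893  69.753] F [-0.593 -0.637  5.448] T [-0.055  0.188  0.306] j6 -2.127472021001878 q [0.094 0.996 0.    0.001] eff6 -0.32036371529102325 48.745971619255506
```

Call:
servo_tool(rows=[{"x": 0, "y": 0, "z": 0, "turn": 0, "fingers": 4.5}, {"x": 0, "y": 0, "z": 0, "turn": 0, "fingers": 4.5}, {"x": 0, "y": 0, "z": 0, "turn": 0, "fingers": 4.5}])

```text
clock: 14.0
position: [528.6, 32.9, 69.8]
ee_rot: [0.094, 0.996, 0.0, 0.001]
contact_force: [-0.1, 0.7, 5.5]
gripper_width: 48.6
```

```bash
python3 st.py
```

```text
14.0 [528.59   32.904  69.778] F [-0.066  0.658  5.455] T [0.001 0.183 0.287] j6 -2.127503479600478 q [0.094 0.996 0.    0.001] eff6 -0.3206420782953501 48.577502415486286
```

Call:
servo_tool(rows=[{"x": 0, "y": 0, "z": 0, "turn": 0.3, "fingers": 4.5}, {"x": 0, "y": 0, "z": 0, "turn": 0.3, "fingers": 4.5}])

```text
clock: 14.17
position: [528.6, 32.9, 69.8]
ee_rot: [0.099, 0.995, 0.0, 0.001]
contact_force: [-0.8, -0.7, 5.3]
gripper_width: 48.7
```

```bash
python3 st.py
```

```text
14.1667 [528.617  32.925  69.769] F [-0.804 -0.699  5.307] T [-0.006  0.218  0.393] j6 -2.137901657944803 q [0.099 0.995 0.    0.001] eff6 -0.38227991200983524 48.68714700336637
```

Call:
servo_tool(rows=[{"x": 0, "y": 0, "z": 0, "turn": 0, "fingers": 4.5}, {"x": 0, "y": 0, "z": 0, "turn": 0, "fingers": 4.5}, {"x": 0, "y": 0, "z": 0, "turn": 0, "fingers": 4.5}, {"x": 0, "y": 0, "z": 0, "turn": 0, "fingers": 4.5}, {"x": 0, "y": 0, "z": 0, "turn": 0, "fingers": 4.5}])

```text
clock: 14.58
position: [528.6, 32.9, 69.8]
ee_rot: [0.099, 0.995, 0.0, 0.001]
contact_force: [-0.4, -1.5, 5.4]
gripper_width: 48.9
```

```bash
python3 st.py
```

```text
14.5833 [528.587  32.892  69.766] F [-0.407 -1.536  5.354] T [-0.052  0.17   0.393] j6 -2.13779627087419 q [0.099 0.995 0.    0.001] eff6 -0.36832205951213837 48.87946006531287
```

It reads a steady 0.39 N m while held. I'll release, rise and clear.

Call:
servo_tool(rows=[{"x": 0, "y": 0, "z": 0, "turn": 0, "fingers": 8.5}, {"x": 0, "y": 0, "z": 0, "turn": 0, "fingers": 8.5}, {"x": 0, "y": 0, "z": 0, "turn": 0, "fingers": 8.5}, {"x": 0, "y": 0, "z": 0, "turn": 0, "fingers": 8.5}, {"x": 0, "y": 0, "z": 0, "turn": 0, "fingers": 8.5}, {"x": 0, "y": 0, "z": -1.5, "turn": 0, "fingers": 8.5}, {"x": 0, "y": 0, "z": -3, "turn": 0, "fingers": 8.5}, {"x": 0, "y": 0, "z": -4, "turn": 0, "fingers": 8.5}, {"x": 0, "y": 0, "z": -4, "turn": 0, "fingers": 8.5}, {"x": 0, "y": -1, "z": -2, "turn": 0, "fingers": 8.5}])

```text
clock: 15.42
position: [528.6, 23.8, 219.5]
ee_rot: [0.099, 0.995, 0.001, 0.004]
contact_force: [0.1, -0.6, 0.3]
gripper_width: 84.8
```

Call:
servo_tool(rows=[{"x": 1, "y": -3, "z": 0, "turn": 0, "fingers": 8.5}, {"x": 1, "y": -3, "z": 0, "turn": 0, "fingers": 8.5}, {"x": 1, "y": -2, "z": 0, "turn": 0, "fingers": 8.5}, {"x": 0, "y": 0, "z": 0, "turn": 0, "fingers": 8.5}, {"x": 0, "y": 0, "z": 0, "turn": 0, "fingers": 8.5}, {"x": 0, "y": 0, "z": 0, "turn": 0, "fingers": 8.5}])

```text
clock: 15.92
position: [481.3, -49.4, 214.4]
ee_rot: [0.1, 0.995, 0.0, 0.0]
contact_force: [0.5, 0.5, -0.1]
gripper_width: 85.1
```

```bash
python3 st.py
python3 - <<'E'
from h import *
im,d,m=grab('wrist','w8')
im,X,d=pts('w8'); _,_,P,k=load('w8'); Z=X[...,2]
np.save('pics/z8.npy',Z)
E
```

```text
15.9167 [481.322 -49.448 214.434] F [ 0.535  0.492 -0.055] T [ 0.01  -0.011  0.045] j6 -2.0047372828071457 q [0.1   0.995 0.    0.   ] eff6 0.00012784552382072434 85.08335099041743
```

View pics/w8.png

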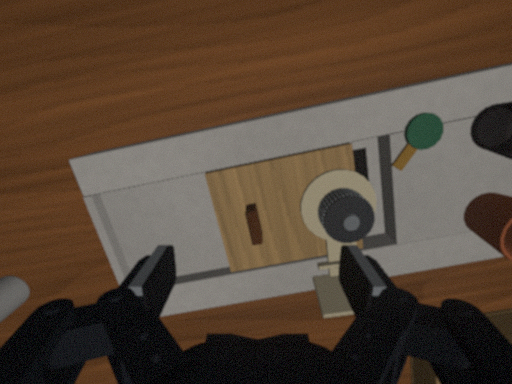

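Run:
```python
from h import *
im,X,d=pts('w8'); _,_,P,k=load('w8'); Z=X[...,2]
U=np.arange(512)[None]+0*Z; V=np.arange(384)[:,None]+0*Z
def rep(n,m,zp):
    v,u=np.nonzero(m); w=np.array([ray(a,b,P,k,zp)[:2] for a,b in zip(u,v)],np.float32)
    print(n,len(u),np.median(Z[m]),cv2.minAreaRect(w),cv2.minEnclosingCircle(w)); return w
rep('handle',(Z>72)&(Z<84)&(abs(U-253)<22)&(abs(V-225)<35),78)
rep('ring',(Z>96)&(Z<104.5)&(abs(U-346)<45)&(abs(V-213)<45),101)
rep('spindle',(Z>105)&(Z<114)&(abs(U-346)<40)&(abs(V-213)<40),108)
# stand neck left edge: cream points z~62 at x>+42 from axis
w=rep('neck',(Z>56)&(Z<68)&(abs(U-340)<60)&(V>238)&(V<300),62)
for lo in range(570,625,8):
    s=w[(w[:,0]>=lo)&(w[:,0]<lo+8)]
    if len(s): print(lo,s[:,1].min(),s[:,1].max())
```

```text
handle 391 76.78658364885621 ((527.55712890625, -61.208621978759766), (40.66061782836914, 12.020061492919922), 0.2095358818769455) ((527.5174560546875, -61.06212615966797), 20.570056915283203)
ring 1763 99.96728219115965 ((527.3924560546875, 32.87717056274414), (49.61505126953125, 50.65790557861328), 82.51497650146484) ((527.07470703125, 33.1461181640625), 25.950712203979492)
spindle 204 106.95019590292812 ((527.8250122070312, 33.36735534667969), (15.988850593566895, 14.842610359191895), 6.384744644165039) ((527.6400146484375, 33.4815559387207), 8.191804885864258)
neck 700 61.20208419347932 ((598.288818359375, 19.3549747467041), (35.57698059082031, 66.57432556152344), 64.7351303100586) ((598.9669799804688, 20.791988372802734), 36.46886444091797)
570 14.196049 48.471542
578 13.688062 48.102993
586 1.9574949 28.703625
594 1.2280707 26.660511
602 3.0051932 24.587791
610 -7.282212 23.652157
618 -6.887566 22.702759
```

Handle to axis is 94.4 mm (home) and the stand is at about -0.04 rad, within limits. I'm handing in.

```bash
python3 -c "
from bench import arm
print(arm.job_done())"
```

```text
the job is handed in; nothing more can be done
None
```

I pushed the panel home, tightened the lock ring to about 0.35–0.39 N m, let go and handed the job in at about 16 s. No verdict was reported.

- **Panel:** pushing by the handle, the fork met the barrel block where expected and the force rose to about 13 N. In the last picture the handle is 94.4 mm from the stand's axis, against 95 mm nominal, so the panel is home to within measuring error.
- **Ring:** I turned it about 41° (0.7 rad) clockwise. It ran light for roughly the first 36°, then bit. At the last hold the wrist sensor read 0.39 N m, or about 0.35 N m less its 0.045 offset after release. The joint effort gave 0.37 N m.
- **Stand:** about -0.04 rad by the picture, a rough estimate but inside the limit.
- **Hands off:** the contact force was near zero after release, and the arm ended clear above the dock. The fob, cup and tealight on the deck look undisturbed in the last picture. I did not measure them or check the things on the table at the end, but the arm never went near those.
- **Not checked:** the force between panel and barrel can't be read directly. From the torque I estimate about 13–15 N, inside the 8 to 28 N band.
- **Disagreement:** the top and wrist cameras put the axis about 2 mm apart, within the stated calibration. I used a point between them.

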